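# Hold the sheet clip open over the prep card

### The job

Lift the loose lid off the steel container and lay it flat on the worktop, then take the green spring clip off the container's cross wall by squeezing its handles. Bring the clip, squeezed wide open, over the middle of the prep card's top edge with one jaw down on each side of the card, a good 10 mm past the edge and touching it nowhere, so that today's sheet can be slipped in under a jaw. Finish while still holding it there, open and off the card: do not let go, and leave the container, the card stand and the things around where they are.

Things in the scene. Friction and masses are not known exactly. Their poses are not given: they have to be found in the camera images.
- container: open stainless steel container, 176 (x) x 130 (y) x 100 mm high, 3 mm walls, loose, 0.9 kg; origin at the centre of its underside, z up. A 4 mm thick cross wall runs along its y through the middle, its top 27 mm above the underside; the clip is clamped on it, jaws down
- lid: loose steel lid of the container, 182 (x) x 136 (y) mm plate whose top is 8 mm above the origin; origin at the centre of the underside of its 5 mm deep locating lip, z up. Starts on the container, 95 mm above its origin; flat on the worktop its origin is at z = 0. There is room for it midway between container and card stand, long side pointing away from the robot
- lid_handle (a point): centre of the lid's black strap handle: a bar along the lid's y, 76 mm long, 14 mm wide (along x), 12 mm high, its top 29 mm above the lid plate, lid axes; pinch it across x
- clip: green spring clip, 80 x 30 mm wide, 60 g, jaws down. Origin on the hinge pin (58 mm above the container's origin at the start, up to 20 mm off its middle along the cross wall); y along the pin, z up, x across the jaws. Jaw tips 45 mm below the pin, handle ends 34 mm above, a V 45 mm over its ends, 24 mm when squeezed to the stop. Frame fixed to the +x half: leans by half the opening
- clip_jaw (a joint): opening angle of the clip's hinge: 0 = gripping a 4 mm wall or card, 0.60 = stop, handles parallel and jaw tips about 30 mm apart. The spring closes it; at the handle ends it takes about 5 N to start and about 12 N to hold at the stop
- clip_handles (a point): point 30 mm above the hinge pin between the handle ends (+x half's frame); a grip with the pads at this height, closing along the clip's x, squeezes the clip
- tip_a (a point): inner edge of the tip of the jaw on the clip's +x side
- tip_b (a point): inner edge of the tip of the jaw on the clip's -x side
- card_stand: white stiff prep card, 176 mm wide (y) and 4 mm thick (x), with a blue header and ruled lines, standing upright in a wooden foot 56 x 190 x 24 mm, loose, 0.8 kg; origin at the centre of the foot's underside, z up, the printed side faces -x
- card_edge (a point): middle of the card's top edge, 140 mm above the worktop; card_stand axes (x through the card, y along the edge)
- bowl: small green bowl, 115 mm across, 59 mm high, bystander; origin at the centre of its underside
- tape: roll of masking tape lying flat, 98 mm across, 25 mm high, bystander; origin at the centre of its underside
- tin: teal food tin, 58 mm across, 72 mm high, bystander; origin at the centre of its underside

How it is judged:
By the outcome, as a careful person would: the job done as asked, in the order asked, and still so for the second after the job is handed in, while the arm keeps its last pose, push and grip.
It also fails if it takes over 64 s, if anything falls off the work surface, if the arm or the gripper's body presses on something with over 40 N, if the wrist force passes 120 N, or if a joint passes its speed limit or range.

### The arm

A 7-joint arm with a two-finger parallel gripper is mounted at the origin on a cart in front of the work surface, level with it; the furniture and walls round the work are solid. World frame = base frame: x ahead of the robot, y to its left, z up, the work surface at z = 0. Lengths are in m, angles in rad, forces in N, time in s.
With the tool pointing down it reaches from about 0.425 to 0.925 m from the base axis. Payload 6.8 kg.
Tool frame: the origin (TCP) lies between the finger pads; the fingertips stand 11 mm ahead of it and the grasp point (between the pads) lies 8 mm behind it; z points along the fingers, y is the line along which they close (so a half turn about z gives the same grasp; the last joint's range is limited). The gripper opens to 85 mm and grips with 20 to 120 N. Pads are 22 mm wide; open, the fingers measure 114 mm over their backs; the gripper's body (76 mm by 85 mm) begins 54 mm behind the grasp point. The pads swing forward as they close: fully open they stand 13 mm farther back than shut.
Start: joints at [1.006, 0.477, 0.022, 1.555, -0.011, 1.109, -0.083], TCP at [0.298, -0.606, 0.242] pointing down, gripper open.
Joint ranges: [-2.96, 2.96], [-0.34, 2.1], [-1.41, 1.46], [0.24, 2.44], [-1.37, 4.51], [0.17, 1.92], [-2.96, 2.96]. Speed limits (rad/s): [2.39, 2.39, 3.14, 3.14, 3.14, 3.14, 3.14].

### API

Orientations are given as a unit quaternion [w, x, y, z].
In Python, from station import readout, viewer, ticket gives the robot as it stands.
- The arm moves only by the tool step_arm, never from a script. Its argument "deltas" is a list of rows, each a list of 4 numbers: the shift along the tool's x, y, z each as a share of 10 cm, from -1 to 1, then the turn about the tool's z as a share of 120 degrees, from -1 to 1. A call has 1 to 8 rows; each row is the pose to reach, as a shift and turn from the pose commanded when the call began, along the tool's axes at that moment; what a row does not reach only later rows make up. A row lasts 1/8 s, in which the tool goes at most 62.5 mm and 10.7 degrees, less where a joint would pass 70% of its speed; a pose out of reach is approached as far as the arm can. A call with a number of a shift or a turn outside -1 to 1 is refused whole. A call with a gripper value outside its range is refused whole. "fingers" is the opening, from -1 (shut) to 1 (fully open), set as the call begins (left out, the last holds). The fingers move at their own pace and stop on an object; "force" is the grip in N (left out, the last holds). Time passes only in rows, so rows that repeat a pose let the fingers close. It gives the time, the measured TCP pose, the force, the opening and the grip force at its end, in the units of the state.
- readout.get_state(): the state, without advancing time (a new reading comes with each control period).
- viewer.snapshot(name): name is "scene" or "top"; returns the picture (400x640x3 uint8, red, green, blue); there is no depth.
- viewer.calibration(name): a dict with "camera_matrix" (3x3 intrinsics, pixels), "rvec" (rotation vector, rad) and "tvec" (3), from world to camera coordinates, as OpenCV has them. Camera axes: x right, y down, z forward; pixel columns grow to the right and rows downward; lengths in m; the calibration is good to about 2 mm. A picture is of the moment at which its call begins. calibration takes no time and is no camera call.
- ticket.job_done(): hands the job in; it is judged then, once.
The state is a dict: "time_s": time; "q": joint angles; "dq": joint speeds; "tau": joint torques, N m; "tool_pos": TCP position; "orientation": TCP orientation; "force": force on the tool from outside, world axes, zero at the start; "moment": the same for the moment, N m; "gripper_width": finger opening in m; "grasp_force": force on a finger pad.
Only numpy, scipy, OpenCV 4.12 (cv2) and the standard library are available. Lean on these libraries where they do the work, as an engineer would, in place of code of your own. Each camera call takes 0.05 s, during which the arm holds its last target. There are 200 camera calls.

## Working session

There is one attempt and no reset: what is moved stays moved. The work goes in short steps, Python scripts to look and compute and a tool call to move; the robot and the scene stay as the last step left them, time stands still between calls to the robot, and variables do not carry over. Pictures are saved under pics/ and viewed, at most 10 in all, crops included, and the job is handed in when it is done.

Besides the shell and the picture viewer there is one more tool, called after "Emit:" in YAML: its name, and indented under it one key for each argument. step_arm: Moves the arm, as the interface text tells. Its arguments: {"type":"object","properties":{"deltas":{"type":"array","items":{"type":"array","items":{"type":"number","minimum":-1,"maximum":1}}},"fingers":{"type":"number"},"force":{"type":"number"}},"required":["deltas"]}

```bash
mkdir -p pics; ls; python3 - <<'E'
from station import readout, viewer
import cv2,numpy as np
s=readout.get_state(); print(s)
for n in("scene","top"):
    im=viewer.snapshot(n); cv2.imwrite(f"pics/{n}0.png",im[:,:,::-1])
    c=viewer.calibration(n); R=cv2.Rodrigues(np.array(c["rvec"],float))[0]; print(n,np.array(c["camera_matrix"]).tolist(),(-R.T@np.array(c["tvec"]).ravel()),R.round(3).tolist())
E
```

```text
pics
{'time_s': 0.0, 'q': array([ 1.00589036,  0.47778895,  0.02233412,  1.55644509, -0.0115043 ,
        1.10927703, -0.0831057 ]), 'dq': array([-1.44077749e-04, -1.24271174e-04, -3.50267415e-04,  3.08880975e-04,
       -7.20591150e-04, -4.06958488e-04,  2.71351334e-06]), 'tau': array([-1.43789093e-03, -5.96447539e+01,  1.60782795e+00, -2.81191278e+01,
        1.26418151e-02,  9.34084004e-03, -2.07858102e-05]), 'tool_pos': array([ 0.29747662, -0.60528853,  0.24133574]), 'orientation': array([-8.55490636e-04,  9.74026691e-01,  2.26431454e-01, -2.63638870e-04]), 'force': array([ 0.7062872 , -0.46149914, -1.14037474]), 'moment': array([-0.07203504, -0.0087952 ,  0.01319607]), 'grasp_force': 0.0, 'gripper_width': 0.08552199948607213}
scene [[397.0201765793895, 0.0, 319.96150904964526], [0.0, 397.0201765793895, 198.46969748820513], [0.0, 0.0, 1.0]] [-0.01965242  0.49832687  0.77734402] [[-0.623, -0.782, 0.008], [-0.511, 0.399, -0.762], [0.592, -0.479, -0.648]]
top [[416.1231223595917, 0.0, 322.1857174637678], [0.0, 416.1231223595917, 189.76363741420136], [0.0, 0.0, 1.0]] [ 0.37864754 -0.02137464  1.26540541] [[-0.006, -1.0, -0.002], [-0.983, 0.006, -0.184], [0.184, 0.001, -0.983]]
```

View pics/scene0.png

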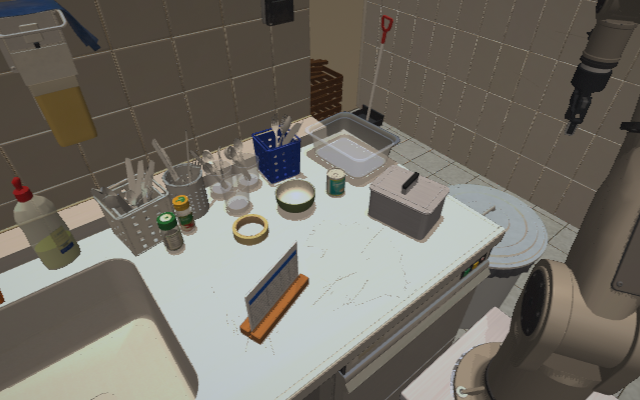

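View pics/top0.png

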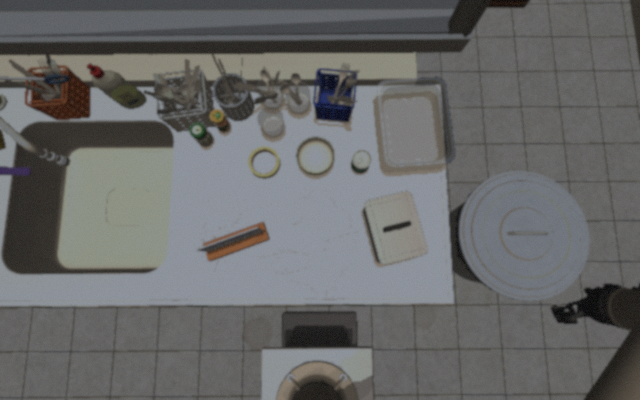

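The scene view shows the lidded container at about (408,198), with its handle at (411,182). The card stand is at about (274,300), with the tape (251,229), bowl (296,196) and tin (336,182) behind it. In the top view the lid is at about (396,228), the handle at (397,226) and the card at (235,241). The gap between them at about (315,238) is free.

```bash
cat > h.py <<'E'
import cv2,numpy as np
from station import readout, viewer
C={}
for n in("scene","top"):
    c=viewer.calibration(n);R=cv2.Rodrigues(np.array(c["rvec"],float))[0];t=np.array(c["tvec"],float).ravel()
    C[n]=(np.array(c["camera_matrix"]),R,t)
def ray(n,p):
    K,R,t=C[n];d=R.T@np.linalg.inv(K)@np.array([p[0],p[1],1.]);return -R.T@t,d/np.linalg.norm(d)
def plane(n,p,z):
    o,d=ray(n,p);return o+d*(z-o[2])/d[2]
def tri(p,q,a="scene",b="top"):
    o1,d1=ray(a,p);o2,d2=ray(b,q);A=np.stack([d1,-d2],1);s=np.linalg.lstsq(A,o2-o1,rcond=None)[0]
    x,y=o1+s[0]*d1,o2+s[1]*d2;return (x+y)/2,np.linalg.norm(x-y)
def proj(n,P):
    K,R,t=C[n];v=K@(R@np.asarray(P,float)+t);return v[:2]/v[2]
def blobs(mask,box,minA=15):
    x0,y0,x1,y1=box;m=np.zeros_like(mask,np.uint8);m[y0:y1,x0:x1]=mask[y0:y1,x0:x1]
    cs=cv2.findContours(m,cv2.RETR_EXTERNAL,cv2.CHAIN_APPROX_NONE)[0]
    return sorted([c for c in cs if len(c)>3 and cv2.contourArea(c)>=minA],key=cv2.contourArea,reverse=True)
E
python3 - <<'E'
from h import *
s=cv2.imread("pics/scene0.png");t=cv2.imread("pics/top0.png")
for n,im,box in(("scene",s,(385,165,435,200)),("top",t,(375,212,420,240))):
    g=im.max(2)
    for c in blobs(g<70,box,8)[:3]: print(n,"handle",cv2.minAreaRect(c),cv2.contourArea(c))
hs=cv2.cvtColor(t,cv2.COLOR_BGR2HSV);hS=cv2.cvtColor(s,cv2.COLOR_BGR2HSV)
for n,h,box in(("top",hs,(190,210,280,270)),("scene",hS,(225,235,320,350))):
    m=(h[...,0]<18)&(h[...,1]>110)&(h[...,2]>70)
    for c in blobs(m,box,20)[:3]: print(n,"wood",cv2.minAreaRect(c),cv2.boxPoints(cv2.minAreaRect(c)).round(1).tolist())
    m=(h[...,0]>98)&(h[...,0]<130)&(h[...,1]>110)
    for c in blobs(m,box,5)[:3]: print(n,"blue",cv2.minAreaRect(c),cv2.contourArea(c))
a=cv2.resize(s[225:355,215:325],None,fx=4,fy=4,interpolation=cv2.INTER_CUBIC);b=cv2.resize(s[155:245,355:455],None,fx=3.5,fy=3.5,interpolation=cv2.INTER_CUBIC)
c=cv2.resize(t[180:280,190:290],None,fx=3.4,fy=3.4,interpolation=cv2.INTER_CUBIC);d=cv2.resize(t[180:280,345:445],None,fx=3.5,fy=3.5,interpolation=cv2.INTER_CUBIC)
A=np.zeros((600,800,3),np.uint8)
A[:520,:440]=a;A[:315,445:795]=b;A[318:600,445:795]=cv2.resize(d,(350,350))[34:316]
cv2.imwrite("pics/crop1.png",A)
E
```

```text
scene handle ((410.6739807128906, 180.69728088378906), (5.495951175689697, 21.25101089477539), 42.87890625) 87.0
top handle ((396.610107421875, 226.4184112548828), (4.275487422943115, 26.21280860900879), 75.25643920898438) 77.0
top wood ((235.7054901123047, 241.54794311523438), (16.5028018951416, 62.73405838012695), 69.44395446777344) [[203.39999389648438, 244.8000030517578], [262.20001220703125, 222.8000030517578], [268.0, 238.3000030517578], [209.1999969482422, 260.29998779296875]]
scene wood ((273.0755310058594, 303.5721435546875), (26.39860725402832, 83.1076889038086), 36.573028564453125) [[237.6999969482422, 329.1000061035156], [287.20001220703125, 262.29998779296875], [308.3999938964844, 278.1000061035156], [258.8999938964844, 344.79998779296875]]
scene blue ((272.0560302734375, 277.107666015625), (2.7359225749969482, 69.51334381103516), 41.467708587646484) 127.5
```

View pics/crop1.png

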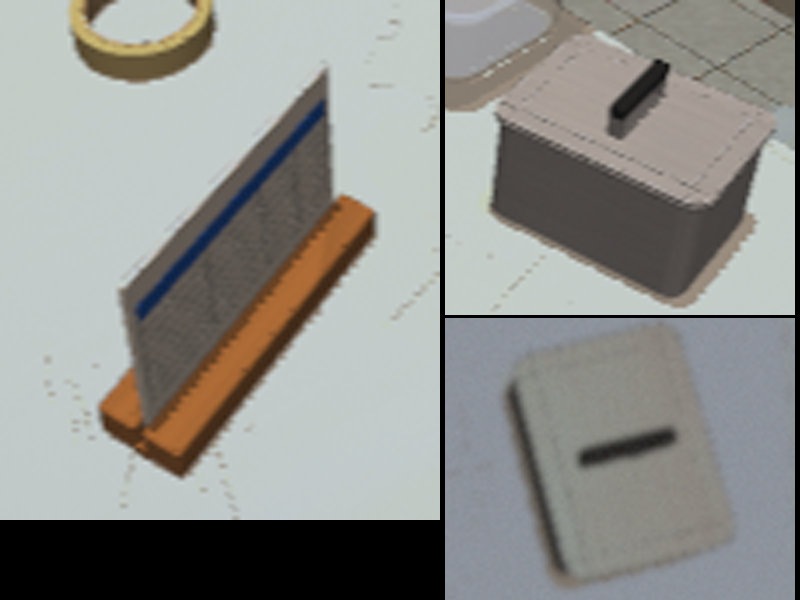

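The crop shows the card's top corners in the scene view at about (245.5,298) and (296.7,242). The handle bar lies along the lid's short side and the lid's edges are clear.

```bash
python3 - <<'E'
from h import *
P,e=tri((410.7,180.7),(396.6,226.4));print("handle",P.round(4),e)
# handle axis from top image at measured height
c=np.array((396.61,226.42));
import math
def ax(n,c,L,ang,z):
    d=np.array([math.cos(math.radians(ang)),math.sin(math.radians(ang))])*L/2
    a,b=plane(n,c-d,z),plane(n,c+d,z);v=b-a;return a.round(4),b.round(4),np.linalg.norm(v),math.degrees(math.atan2(v[1],v[0]))
print("top handle ax",ax("top",c,26.2,75.256-90,.13))
t=cv2.imread("pics/top0.png");s=cv2.imread("pics/scene0.png")
b=t[...,0].astype(int);r=t[...,2].astype(int)
for th in(0,5,10):
  m=((r-b)>th)
  for k in blobs(m,(355,180,440,275),500)[:1]:
    k=cv2.convexHull(k);R=cv2.minAreaRect(k);bp=cv2.boxPoints(R)
    w=[plane("top",p,.103) for p in bp];print(th,R,[x.round(4)[:2].tolist() for x in w],[np.linalg.norm(w[i]-w[i-1]).round(4) for i in range(4)],np.mean(w,0).round(4))
# foot of card at z 24mm top
w=[plane("top",p,.024) for p in((203.4,244.8),(262.2,222.8),(268,238.3),(209.2,260.3))]
print("foot",np.round(w,4).tolist(),[np.linalg.norm(w[i]-w[i-1]).round(4) for i in range(4)],np.mean(w,0))
for p in((245.5,298),(296.7,242)): print("card corner z=.14",plane("scene",p,.14).round(4))
a,b2=plane("scene",(245.5,298),.14),plane("scene",(296.7,242),.14);print(np.linalg.norm(a-b2),(a+b2)/2,proj("top",a),proj("top",b2))
A=cv2.resize(t[205:275,185:285],None,fx=8,fy=8,interpolation=cv2.INTER_CUBIC);cv2.imwrite("pics/crop2.png",A)
E
```

```text
handle [ 0.488  -0.2254  0.121 ] 0.0014322215342747662
top handle ax (array([ 0.4788, -0.1885,  0.13  ]), array([ 0.4966, -0.2583,  0.13  ]), np.float64(0.07208686202994571), -75.70511094211528)
0 ((393.25, 228.74996948242188), (67.70887756347656, 54.640708923339844), 74.74488067626953) [[0.5563, -0.1217], [0.5967, -0.2723], [0.4129, -0.3133], [0.3748, -0.1666]] [np.float64(0.187), np.float64(0.156), np.float64(0.1883), np.float64(0.1515)] [ 0.4852 -0.2185  0.103 ]
5 ((398.9333801269531, 227.4417724609375), (66.74189758300781, 41.64825439453125), 74.82708740234375) [[0.5635, -0.1561], [0.5942, -0.2711], [0.413, -0.3112], [0.3841, -0.1992]] [np.float64(0.1846), np.float64(0.119), np.float64(0.1855), np.float64(0.1157)] [ 0.4887 -0.2344  0.103 ]
foot [[0.4468, 0.3322, 0.024], [0.5111, 0.1593, 0.024], [0.4648, 0.1411, 0.024], [0.4014, 0.313, 0.024]] [np.float64(0.0493), np.float64(0.1845), np.float64(0.0497), np.float64(0.1832)] [0.4560476  0.23639494 0.024     ]
card corner z=.14 [0.4211 0.3224 0.14  ]
card corner z=.14 [0.4792 0.1596 0.14  ]
0.1729269978982881 [0.45011097 0.24098883 0.14      ] [194.3746398  252.14301823] [255.70562566 230.06349731]
```

View pics/crop2.png

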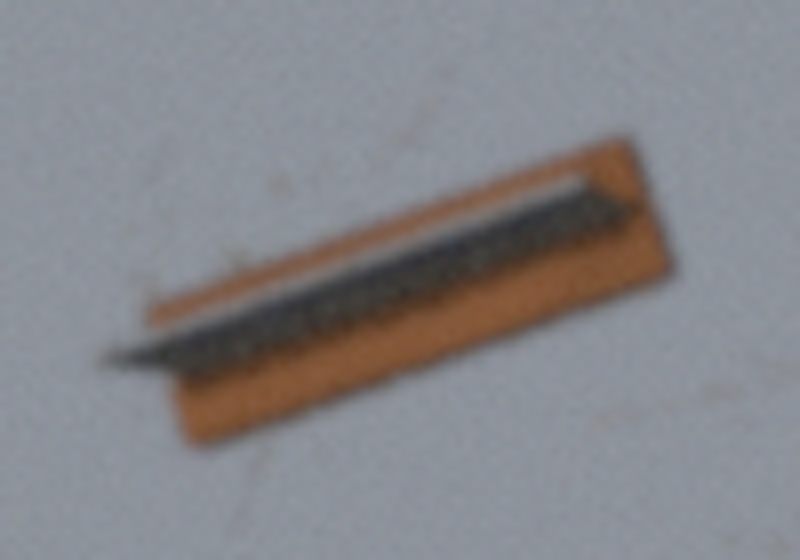

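The top view shows the card's thin white top edge running from about (197.5,249.4) to (258,227.5). Handle, lid and card are consistent with the stated heights and sizes: the handle's z is 0.121 and the lid is about 186 × 137 mm, at about 14° yaw. I'll start moving.

```bash
cat >> h.py <<'E'
from scipy.spatial.transform import Rotation as Ro
def go(x,y,z,psi):
    s=readout.get_state();w=s["orientation"];R=Ro.from_quat([w[1],w[2],w[3],w[0]]).as_matrix()
    ps=np.degrees(np.arctan2(R[1,0],R[0,0]));d=R.T@(np.array([x,y,z])-s["tool_pos"])/.1
    t=-((psi-ps+180)%360-180)/120
    print("t",s["time_s"],"pos",s["tool_pos"].round(4),"psi",ps.round(2),"tilt",R[:,2].round(3),"| delta",d.round(3),"turn",round(t,3),"w",round(s["gripper_width"],4),"g",s["grasp_force"],"F",s["force"].round(1),"q",s["q"].round(2))
E
python3 - <<'E'
from h import *
go(.488,-.225,.25,104)
for p,q in(((245.5,298),(197.5,249.4)),((296.7,242),(258.1,227.5))): print(tri(p,q))
E
```

```text
t 0.1 pos [ 0.2975 -0.6054  0.2414] psi 26.17 tilt [-0.001  0.001 -1.   ] | delta [ 3.388 -2.573 -0.082] turn -0.649 w 0.0858 g 0.0 F [ 0.2 -0.2 -0.2] q [ 1.01  0.48  0.02  1.56 -0.01  1.11 -0.08]
(array([0.42922114, 0.31859939, 0.12751721]), np.float64(0.0011605637838947931))
(array([0.48682798, 0.1545766 , 0.13041495]), np.float64(0.0003974593848241968))
```

Emit:
step_arm:
  deltas:
    - [0.2, -0.15, -0.02]
    - [0.5, -0.38, -0.05]
    - [0.8, -0.6, -0.08]
    - [1.0, -0.76, -0.08]
  fingers: 1
  force: 60

```text
invalid input
```

Each row needs four numbers.

Emit:
step_arm:
  deltas:
    - [0.2, -0.15, -0.02, 0]
    - [0.5, -0.38, -0.05, 0]
    - [0.8, -0.6, -0.08, 0]
    - [1.0, -0.76, -0.08, 0]
  fingers: 1
  force: 60

```text
time_s: 0.6
tool_pos: [0.3561, -0.4901, 0.2506]
orientation: [-0.0, 0.974, 0.228, 0.001]
force: [0.5, 1.0, 0.0]
gripper_width: 0.0852
grasp_force: 0.0
```

Emit:
step_arm:
  deltas:
    - [0.25, -0.19, 0, 0]
    - [0.5, -0.38, 0, 0]
    - [0.75, -0.57, 0, 0]
    - [1.0, -0.76, 0, 0]

```text
time_s: 1.1
tool_pos: [0.4109, -0.3785, 0.2503]
orientation: [-0.0, 0.974, 0.227, 0.0]
force: [0.3, 0.2, 0.0]
gripper_width: 0.0852
grasp_force: 0.0
```

Emit:
step_arm:
  deltas:
    - [0.25, -0.19, 0, -0.08]
    - [0.5, -0.38, 0, -0.16]
    - [0.75, -0.57, 0, -0.24]
    - [1.0, -0.76, 0, -0.32]
    - [1.0, -0.76, 0, -0.4]
    - [1.0, -0.76, 0, -0.48]
    - [1.0, -0.76, 0, -0.56]
    - [1.0, -0.76, 0, -0.65]

```text
time_s: 2.1
tool_pos: [0.4663, -0.2671, 0.2503]
orientation: [-0.0, 0.612, 0.791, -0.0]
force: [0.4, -0.3, 0.5]
gripper_width: 0.0857
grasp_force: 0.0
```

```bash
python3 - <<'E'
from h import *
go(.488,-.225,.16,104)
E
```

```text
t 2.1 pos [ 0.4663 -0.2671  0.2503] psi 104.56 tilt [-0.  0. -1.] | delta [0.352 0.316 0.903] turn 0.005 w 0.0857 g 0.0 F [ 0.4 -0.3  0.5] q [ 0.7   0.27 -0.35  1.86  0.11  1.04  0.56]
```

Emit:
step_arm:
  deltas:
    - [0.18, 0.16, 0, 0]
    - [0.35, 0.32, 0, 0]
    - [0.35, 0.32, 0.3, 0]
    - [0.35, 0.32, 0.6, 0]
    - [0.35, 0.32, 0.9, 0]
    - [0.35, 0.32, 0.9, 0]

```text
time_s: 2.85
tool_pos: [0.4871, -0.2251, 0.1586]
orientation: [-0.002, 0.614, 0.789, -0.001]
force: [-0.0, -0.6, 1.3]
gripper_width: 0.0851
grasp_force: 0.0
```

```bash
python3 - <<'E'
from h import *
go(.488,-.225,.121,104)
for n in("scene","top"): cv2.imwrite(f"pics/{n}1.png",viewer.snapshot(n)[:,:,::-1])
s=cv2.imread("pics/scene1.png")[130:255,340:470];t=cv2.imread("pics/top1.png")[170:280,345:455]
A=np.zeros((400,800,3),np.uint8);A[:375,:390]=cv2.resize(s,None,fx=3,fy=3);A[:396,400:796]=cv2.resize(t,None,fx=3.6,fy=3.6);cv2.imwrite("pics/c3.png",A)
E
```

```text
t 2.85 pos [ 0.4871 -0.2251  0.1586] psi 104.21 tilt [-0.004  0.002 -1.   ] | delta [-0.002  0.01   0.376] turn 0.002 w 0.0851 g 0.0 F [-0.  -0.6  1.3] q [ 0.61  0.38 -0.36  1.94  0.17  0.85  0.41]
```

View pics/c3.png

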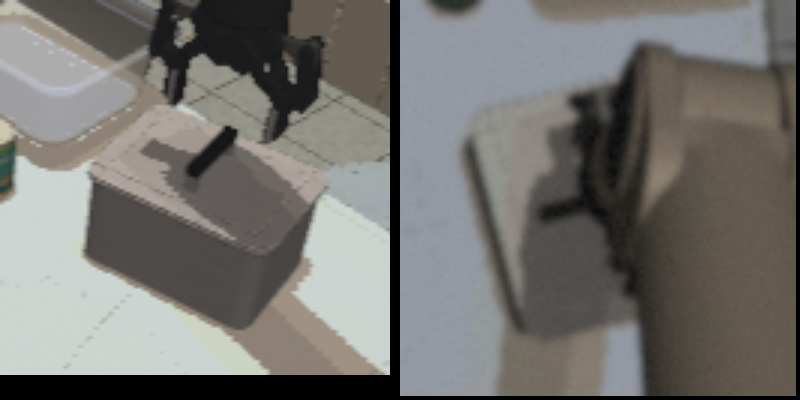

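The fingers straddle the handle across its width: tips at about (175,100) and (270,135) in the left crop, with the bar at (212,152) between them. I'll descend and grip.

Emit:
step_arm:
  deltas:
    - [0, 0.01, 0.15, 0]
    - [0, 0.01, 0.3, 0]
    - [0, 0.01, 0.38, 0]
    - [0, 0.01, 0.38, 0]

```text
time_s: 3.45
tool_pos: [0.4893, -0.2267, 0.1214]
orientation: [-0.001, 0.615, 0.789, -0.0]
force: [1.0, 0.5, -0.8]
gripper_width: 0.0853
grasp_force: 0.0
```

Emit:
step_arm:
  deltas:
    - [0, 0, 0, 0]
    - [0, 0, 0, 0]
    - [0, 0, 0, 0]
    - [0, 0, 0, 0]
    - [0, 0, 0, 0]
    - [0, 0, 0, 0]
  fingers: -1
  force: 60

```text
time_s: 4.2
tool_pos: [0.4902, -0.227, 0.1227]
orientation: [0.0, 0.615, 0.789, 0.0]
force: [-1.7, 0.4, 4.8]
gripper_width: 0.0127
grasp_force: 59.3
```

Emit:
step_arm:
  deltas:
    - [0, 0, -0.1, 0]
    - [0, 0, -0.25, 0]
    - [0, 0, -0.45, 0]
    - [0, 0, -0.65, 0]
    - [0, 0, -0.8, 0]
    - [0, 0, -0.8, 0]

```text
time_s: 4.95
tool_pos: [0.4906, -0.2272, 0.2038]
orientation: [0.001, 0.615, 0.789, 0.0]
force: [0.0, 0.7, -2.7]
gripper_width: 0.0127
grasp_force: 58.7
```

```bash
python3 - <<'E'
from h import *
go(.48,0.0,.2,90)
cv2.imwrite("pics/s2.png",cv2.resize(viewer.snapshot("scene")[110:260,340:500,::-1],None,fx=3,fy=3))
E
```

```text
t 4.95 pos [ 0.4906 -0.2272  0.2038] psi 104.11 tilt [ 0.003 -0.001 -1.   ] | delta [2.229 0.451 0.035] turn 0.118 w 0.0127 g 58.68020474910736 F [ 0.   0.7 -2.7] q [ 0.62  0.32 -0.37  1.9   0.14  0.94  0.43]
```

View pics/s2.png

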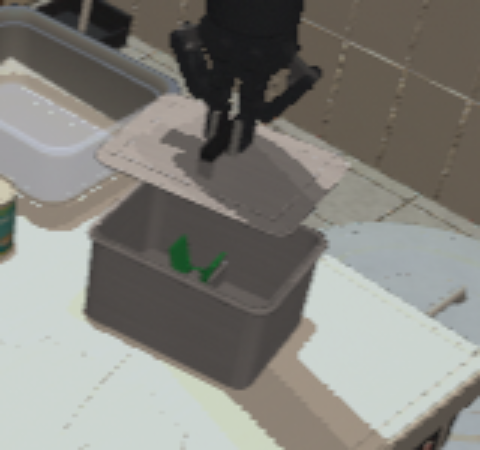

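The lid is off and level, and the green clip's handles show at about (400,195) in the full scene image. Next I carry the lid over.

Emit:
step_arm:
  deltas:
    - [0.1, 0.02, 0, 0]
    - [0.3, 0.06, 0, 0]
    - [0.5, 0.1, 0, 0]
    - [0.7, 0.14, 0, 0]
    - [0.9, 0.18, 0, 0]
    - [1.0, 0.2, 0, 0]

```text
time_s: 5.75
tool_pos: [0.4847, -0.1225, 0.2023]
orientation: [-0.0, 0.614, 0.79, 0.0]
force: [-0.3, 0.7, -1.1]
gripper_width: 0.0127
grasp_force: 58.7
```

Emit:
step_arm:
  deltas:
    - [0.2, 0.04, 0, 0.02]
    - [0.4, 0.08, 0, 0.04]
    - [0.6, 0.12, 0, 0.06]
    - [0.8, 0.16, 0, 0.09]
    - [0.95, 0.2, 0, 0.118]
    - [1.0, 0.2, 0, 0.118]

```text
time_s: 6.5
tool_pos: [0.4798, -0.0219, 0.2023]
orientation: [0.0, 0.706, 0.708, 0.0]
force: [-1.1, -0.1, -1.8]
gripper_width: 0.0128
grasp_force: 58.6
```

```bash
python3 - <<'E'
from h import *
go(.48,0.0,.14,90)
E
```

```text
t 6.5 pos [ 0.4798 -0.0219  0.2023] psi 90.1 tilt [ 0.  0. -1.] | delta [0.219 0.002 0.623] turn 0.001 w 0.0128 g 58.56962263584137 F [-1.1 -0.1 -1.8] q [ 0.31  0.24 -0.45  2.03  0.13  0.9  -0.21]
```

Emit:
step_arm:
  deltas:
    - [0.12, 0, 0.1, 0]
    - [0.22, 0, 0.25, 0]
    - [0.22, 0, 0.45, 0]
    - [0.22, 0, 0.65, 0]
    - [0.22, 0, 0.85, 0]
    - [0.22, 0, 1.0, 0]

```text
time_s: 7.25
tool_pos: [0.4792, -0.001, 0.1005]
orientation: [-0.001, 0.707, 0.707, -0.001]
force: [0.0, 0.3, -1.8]
gripper_width: 0.0125
grasp_force: 58.6
```

Emit:
step_arm:
  deltas:
    - [0, 0, 0.2, 0]
    - [0, 0, 0.4, 0]
    - [0, 0, 0.55, 0]
    - [0, 0, 0.64, 0]
    - [0, 0, 0.69, 0]
    - [0, 0, 0.69, 0]

```text
time_s: 8.0
tool_pos: [0.48, -0.0011, 0.0333]
orientation: [0.0, 0.707, 0.707, 0.0]
force: [0.1, 0.2, -1.6]
gripper_width: 0.0127
grasp_force: 58.6
```

```bash
python3 - <<'E'
from h import *
go(.48,0.0,.0277,90)
E
```

```text
t 8.0 pos [ 0.48   -0.0011  0.0333] psi 89.96 tilt [ 0. -0. -1.] | delta [ 0.011 -0.     0.056] turn -0.0 w 0.0127 g 58.56992840766907 F [ 0.1  0.2 -1.6] q [ 0.17  0.51 -0.36  2.14  0.34  0.54 -0.44]
```

Emit:
step_arm:
  deltas:
    - [0, 0, 0.03, 0]
    - [0, 0, 0.05, 0]
    - [0, 0, 0.05, 0]
    - [0, 0, 0.05, 0]

```text
time_s: 8.5
tool_pos: [0.48, -0.0012, 0.0284]
orientation: [0.0, 0.707, 0.707, 0.0]
force: [0.8, 0.4, -2.9]
gripper_width: 0.0128
grasp_force: 58.6
```

Emit:
step_arm:
  deltas:
    - [0, 0, 0.01, 0]
    - [0, 0, 0.015, 0]
    - [0, 0, 0.015, 0]

```text
time_s: 8.88
tool_pos: [0.4801, -0.0012, 0.0276]
orientation: [0.0, 0.707, 0.707, -0.0]
force: [-3.2, -0.8, 10.3]
gripper_width: 0.0127
grasp_force: 60.2
```

The wrist force rose to 10 N, so the lid is down on the worktop. I'll release and rise.

Emit:
step_arm:
  deltas:
    - [0, 0, 0, 0]
    - [0, 0, 0, 0]
    - [0, 0, 0, 0]
    - [0, 0, 0, 0]
    - [0, 0, 0, 0]
    - [0, 0, 0, 0]
  fingers: 1

```text
time_s: 9.62
tool_pos: [0.4799, -0.0012, 0.0268]
orientation: [-0.0, 0.707, 0.707, -0.0]
force: [0.4, -0.0, 0.2]
gripper_width: 0.0852
grasp_force: 0.0
```

Emit:
step_arm:
  deltas:
    - [0, 0, -0.1, 0]
    - [0, 0, -0.3, 0]
    - [0, 0, -0.55, 0]
    - [0, 0, -0.8, 0]
    - [0, 0, -1.0, 0]

```text
time_s: 10.25
tool_pos: [0.4801, -0.0011, 0.1285]
orientation: [0.0, 0.707, 0.707, 0.0]
force: [-0.8, 0.0, -0.7]
gripper_width: 0.0858
grasp_force: 0.0
```

Emit:
step_arm:
  deltas:
    - [0, 0, -0.4, 0]
    - [0, 0, -0.8, 0]
    - [0, 0, -1.0, 0]
    - [0, 0, -1.0, 0]

```text
time_s: 10.75
tool_pos: [0.4808, -0.001, 0.2288]
orientation: [0.002, 0.707, 0.707, 0.001]
force: [-0.5, 1.0, -0.3]
gripper_width: 0.0856
grasp_force: 0.0
```

```bash
python3 - <<'E'
from h import *
go(.48,0.0,.22,90)
for n in("scene","top"): cv2.imwrite(f"pics/{n}3.png",viewer.snapshot(n)[:,:,::-1])
s=cv2.imread("pics/scene3.png");t=cv2.imread("pics/top3.png")
for n,im,box in(("scene",s,(360,150,455,250)),("top",t,(360,185,435,270))):
    h=cv2.cvtColor(im,cv2.COLOR_BGR2HSV);m=(h[...,0]>45)&(h[...,0]<85)&(h[...,1]>110)&(h[...,2]>30)
    for c in blobs(m,box,3)[:5]: print(n,cv2.minAreaRect(c),cv2.boundingRect(c),cv2.contourArea(c))
A=np.zeros((600,800,3),np.uint8);A[:400,:400]=cv2.resize(s[155:255,360:460],None,fx=4,fy=4,interpolation=cv2.INTER_CUBIC);A[:400,400:]=cv2.resize(t[180:280,345:445],None,fx=4,fy=4,interpolation=cv2.INTER_CUBIC)
A[400:,:333]=cv2.resize(s[220:340,240:440],(333,200));A[400:,400:733]=cv2.resize(t[180:280,250:417],(333,200))
cv2.imwrite("pics/c4.png",A)
E
```

```text
t 10.75 pos [ 0.4808 -0.001   0.2288] psi 89.95 tilt [ 0.004 -0.    -1.   ] | delta [ 0.01  -0.009  0.088] turn -0.0 w 0.0856 g 0.0 F [-0.5  1.  -0.3] q [ 0.29  0.21 -0.48  2.    0.12  0.96 -0.24]
scene ((404.431640625, 195.81460571289062), (16.69248390197754, 11.314571380615234), 24.775142669677734) (397, 188, 18, 16) 58.0
top ((386.9000549316406, 224.80006408691406), (3.130495071411133, 6.260990142822266), 63.43495178222656) (384, 222, 6, 5) 10.0
top ((388.5, 234.0), (2.0, 7.0), 90.0) (385, 233, 8, 3) 6.5
```

View pics/c4.png

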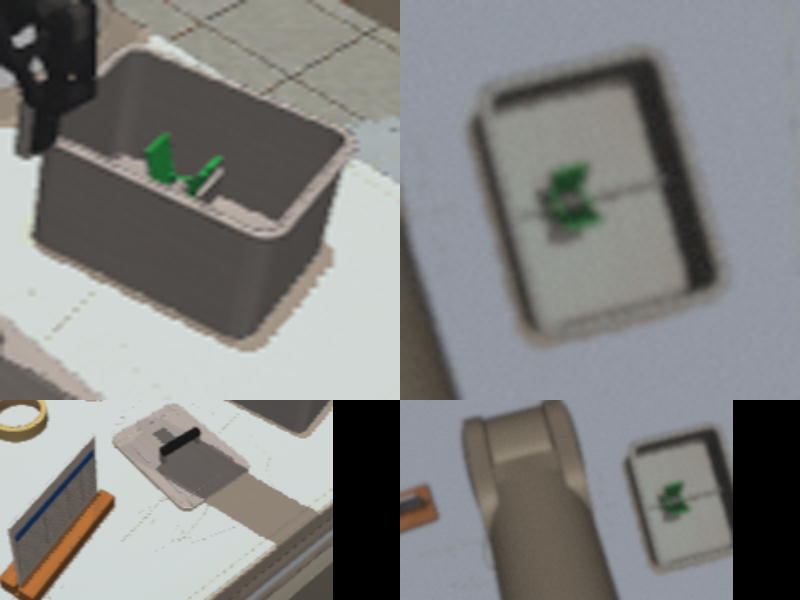

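The lid lies flat on the worktop between container and stand. The clip shows in the top view with handle ends at about (388,223) and (389.5,234.5). In the scene view its handle tops are at about (399.5,190) and (413,196).

```bash
python3 - <<'E'
from h import *
s=cv2.imread("pics/scene3.png");t=cv2.imread("pics/top3.png")
f=t.astype(int);ex=f[...,1]-np.maximum(f[...,0],f[...,2])
ex[:185]=0;ex[270:]=0;ex[:,:370]=0;ex[:,425:]=0
w=np.clip(ex-3,0,None)
yy,xx=np.indices(w.shape);print("top centroid",(w*xx).sum()/w.sum(),(w*yy).sum()/w.sum())
for lo,hi in((0,229),(229,400)):
    v=w[lo:hi];print(" half",(v*xx[lo:hi]).sum()/v.sum(),(v*yy[lo:hi]).sum()/v.sum(), xx[lo:hi][v>8].min(),xx[lo:hi][v>8].max(),yy[lo:hi][v>8].min(),yy[lo:hi][v>8].max())
g=s.astype(int);es=g[...,1]-np.maximum(g[...,0],g[...,2]);es[:165]=0;es[225:]=0;es[:,:380]=0;es[:,440:]=0
m=es>15;ys,xs=np.nonzero(m);
for y in range(ys.min(),ys.max()+1): print(y,xs[ys==y].tolist())
print("h+",tri((399.5,190.2),(388,222.5)));print("h-",tri((413,196),(390,235.5)))
print("wall",[plane("top",p,.027).round(4) for p in((376.25,233.75),(411.25,225.5))])
q=[np.array([(a-400)/4+345,b/4+180]) for a,b in((480,95),(655,45),(722,280),(535,340))]
W=[plane("top",p,.1) for p in q];print("rim",np.round(W,4).tolist(),np.mean(W,0),[np.linalg.norm(W[i]-W[i-1]).round(4) for i in range(4)])
print("axis at z .085 from centroid",plane("top",((w*xx).sum()/w.sum(),(w*yy).sum()/w.sum()),.08))
E
```

```text
top centroid 387.26141425389756 230.39949888641425
 half 386.4185593770279 224.03828682673588 382 391 220 228
 half 387.89468551925887 235.17893710385178 382 395 229 237
188 [400, 401, 402]
189 [399, 400, 401, 402]
190 [398, 399, 400, 401, 402]
191 [397, 398, 399, 400, 401, 402]
192 [396, 397, 398, 399, 400, 401, 402]
193 [396, 397, 398, 399, 400, 401, 402]
194 [396, 397, 398, 399, 400, 401, 402, 413, 414, 415]
195 [397, 398, 399, 400, 401, 402, 403, 412, 413, 414]
196 [397, 398, 399, 400, 401, 402, 403, 411, 412, 413, 414]
197 [397, 398, 399, 400, 401, 402, 403, 410, 411, 412, 413]
198 [397, 398, 399, 400, 401, 402, 403, 404, 409, 410, 411, 412]
199 [398, 399, 400, 401, 402, 403, 404, 405, 406, 407, 408, 409, 410, 411]
200 [399, 400, 401, 402, 407, 408, 409, 410]
201 [407, 408, 409]
202 [407, 408, 409]
203 [407, 408]
h+ (array([ 0.50351636, -0.20668851,  0.08705461]), np.float64(0.001065858581261887))
h- (array([ 0.46412022, -0.21231675,  0.08995073]), np.float64(0.004812363783184356))
wall [array([ 0.4762, -0.1804,  0.027 ]), array([ 0.5001, -0.2854,  0.027 ])]
rim [[0.5553, -0.1417, 0.1], [0.5905, -0.2671, 0.1], [0.4247, -0.3063, 0.1], [0.3845, -0.1754, 0.1]] [ 0.48875044 -0.22262977  0.1       ] [np.float64(0.1741), np.float64(0.1302), np.float64(0.1704), np.float64(0.1369)]
axis at z .085 from centroid [ 0.48131961 -0.20523515  0.08      ]
```

```bash
python3 - <<'E'
from h import *
go(.483,-.2095,.18,104)
E
```

```text
t 10.85 pos [ 0.4794 -0.0013  0.2265] psi 89.95 tilt [-0. -0. -1.] | delta [-2.082  0.038  0.465] turn -0.117 w 0.0853 g 0.0 F [ 0.3 -1.4  0. ] q [ 0.29  0.21 -0.48  2.    0.12  0.96 -0.24]
```

Emit:
step_arm:
  deltas:
    - [-0.25, 0, 0, 0]
    - [-0.5, 0, 0, 0]
    - [-0.75, 0, 0, 0]
    - [-1.0, 0, 0, 0]

```text
time_s: 11.35
tool_pos: [0.4789, -0.1018, 0.2254]
orientation: [-0.001, 0.707, 0.707, -0.001]
force: [0.6, 0.2, 0.1]
gripper_width: 0.0854
grasp_force: 0.0
```

Emit:
step_arm:
  deltas:
    - [-0.25, 0, 0, -0.02]
    - [-0.5, 0, 0, -0.05]
    - [-0.75, 0.02, 0, -0.09]
    - [-1.0, 0.04, 0, -0.117]
    - [-1.0, 0.04, 0, -0.117]
    - [-1.0, 0.04, 0, -0.117]

```text
time_s: 12.1
tool_pos: [0.4833, -0.2, 0.2259]
orientation: [-0.001, 0.616, 0.788, -0.0]
force: [0.5, 1.2, -0.3]
gripper_width: 0.0853
grasp_force: 0.0
```

```bash
python3 - <<'E'
from h import *
go(.483,-.2095,.14,104)
E
```

```text
t 12.1 pos [ 0.4833 -0.2     0.2259] psi 103.99 tilt [-0.002  0.001 -1.   ] | delta [-0.093 -0.025  0.859] turn -0.0 w 0.0853 g 0.0 F [ 0.5  1.2 -0.3] q [ 0.59  0.27 -0.38  1.91  0.12  0.98  0.4 ]
```

Emit:
step_arm:
  deltas:
    - [-0.09, -0.02, 0, 0]
    - [-0.09, -0.02, 0.25, 0]
    - [-0.09, -0.02, 0.5, 0]
    - [-0.09, -0.02, 0.75, 0]
    - [-0.09, -0.02, 0.86, 0]
    - [-0.09, -0.02, 0.86, 0]

```text
time_s: 12.85
tool_pos: [0.4838, -0.2101, 0.1405]
orientation: [-0.001, 0.616, 0.788, -0.0]
force: [-0.1, 0.3, 0.4]
gripper_width: 0.0853
grasp_force: 0.0
```

```bash
python3 - <<'E'
from h import *
go(.483,-.2095,.08,104)
s=viewer.snapshot("scene")[:,:,::-1];t=viewer.snapshot("top")[:,:,::-1]
A=np.zeros((480,800,3),np.uint8);A[:480,:400]=cv2.resize(s[120:240,360:460],None,fx=4,fy=4,interpolation=cv2.INTER_CUBIC);A[:400,400:]=cv2.resize(t[180:280,345:445],None,fx=4,fy=4,interpolation=cv2.INTER_CUBIC);cv2.imwrite("pics/c5.png",A)
for h in(.0,.012,.024): print(proj("scene",[.483,-.2095,.14+h]))
E
```

```text
t 12.85 pos [ 0.4838 -0.2101  0.1405] psi 104.02 tilt [-0.001  0.    -1.   ] | delta [ 0.008 -0.006  0.605] turn 0.0 w 0.0853 g 0.0 F [-0.1  0.3  0.4] q [ 0.58  0.39 -0.35  1.98  0.18  0.8   0.37]
[408.95366975 178.16380422]
[409.6556359 174.5295684]
[410.36816006 170.84067146]
```

View pics/c5.png

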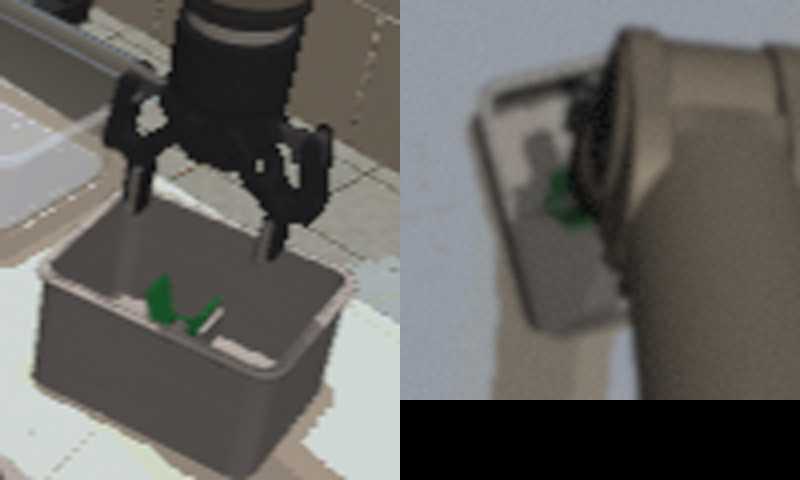

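The fingers straddle the clip: open tips at about (394,172) and (426,185), with the handles below between them. I'll lower and squeeze.

Emit:
step_arm:
  deltas:
    - [0, 0, 0.15, 0]
    - [0, 0, 0.35, 0]
    - [0, 0, 0.52, 0]
    - [0, 0, 0.6, 0]
    - [0, 0, 0.6, 0]

```text
time_s: 13.58
tool_pos: [0.4837, -0.2102, 0.0802]
orientation: [-0.001, 0.616, 0.788, -0.0]
force: [0.3, -0.7, -0.2]
gripper_width: 0.0856
grasp_force: 0.0
```

Emit:
step_arm:
  deltas:
    - [0, 0, 0, 0]
    - [0, 0, 0, 0]
    - [0, 0, 0, 0]
    - [0, 0, 0, 0]
    - [0, 0, 0, 0]
    - [0, 0, 0, 0]
    - [0, 0, 0, 0]
    - [0, 0, 0, 0]
  fingers: -1
  force: 40

```text
time_s: 14.58
tool_pos: [0.484, -0.2104, 0.0808]
orientation: [-0.0, 0.616, 0.788, -0.0]
force: [-0.4, -0.3, -0.6]
gripper_width: 0.0221
grasp_force: 44.0
```

Width 22 mm: the clip is squeezed to its stop. Lifting.

Emit:
step_arm:
  deltas:
    - [0, 0, -0.05, 0]
    - [0, 0, -0.15, 0]
    - [0, 0, -0.3, 0]
    - [0, 0, -0.5, 0]
    - [0, 0, -0.75, 0]
    - [0, 0, -1.0, 0]
    - [0, 0, -1.0, 0]

```text
time_s: 15.45
tool_pos: [0.4855, -0.2108, 0.1836]
orientation: [0.003, 0.616, 0.788, 0.001]
force: [-0.7, -0.4, -0.8]
gripper_width: 0.0217
grasp_force: 44.1
```

Emit:
step_arm:
  deltas:
    - [0, 0, -0.25, 0]
    - [0, 0, -0.5, 0]
    - [0, 0, -0.8, 0]
    - [0, 0, -1.0, 0]
    - [0, 0, -1.0, 0]

```text
time_s: 16.08
tool_pos: [0.4845, -0.2106, 0.2817]
orientation: [0.001, 0.616, 0.788, 0.0]
force: [0.2, -0.9, -0.2]
gripper_width: 0.0221
grasp_force: 44.1
```

```bash
python3 - <<'E'
from h import *
go(.455,.236,.28,110)
s=viewer.snapshot("scene")[:,:,::-1];t=viewer.snapshot("top")[:,:,::-1];cv2.imwrite("pics/scene6.png",s);cv2.imwrite("pics/top6.png",t)
A=np.zeros((600,800,3),np.uint8);A[:,:400]=cv2.resize(s[90:240,360:460],(400,600),interpolation=cv2.INTER_CUBIC);A[:400,400:]=cv2.resize(t[180:280,345:445],None,fx=4,fy=4,interpolation=cv2.INTER_CUBIC);cv2.imwrite("pics/c6.png",A)
E
```

```text
t 16.075 pos [ 0.4845 -0.2106  0.2817] psi 103.99 tilt [ 0.002 -0.001 -1.   ] | delta [4.405 0.793 0.012] turn -0.05 w 0.0221 g 44.07457172870636 F [ 0.2 -0.9 -0.2] q [ 0.62  0.22 -0.38  1.84  0.09  1.1   0.45]
```

View pics/c6.png

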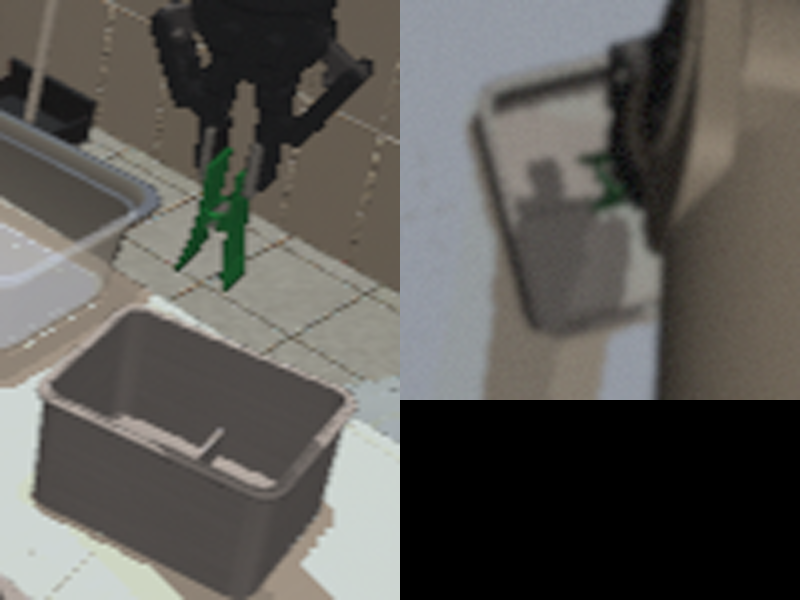

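The clip hangs open in the gripper, with tips at about (405.8,157) and (417.5,162) in the scene view, and the container is still in place. Now I'll measure the card's edge line more finely while checking the tips.

```bash
python3 - <<'E'
from h import *
from scipy.ndimage import map_coordinates as mc
print("tip mid exp",proj("scene",[.4845,-.2106,.216]), "pin",proj("scene",[.4845,-.2106,.2597]))
def peaks(img,a,b,half,sign):
    g=cv2.cvtColor(cv2.imread(img),cv2.COLOR_BGR2GRAY).astype(float);a,b=np.array(a,float),np.array(b,float)
    u=(b-a)/np.linalg.norm(b-a);n=np.array([-u[1],u[0]]);o=np.arange(-half,half+.01,.1);pts=[]
    for k in np.linspace(.12,.9,30):
        p=a+k*(b-a);q=p+o[:,None]*n;v=mc(g,[q[:,1],q[:,0]],order=3)
        pts.append((p+o[np.argmax(sign(v))]*n))
    pts=np.array(pts,np.float32);l=cv2.fitLine(pts,cv2.DIST_HUBER,0,.01,.01).ravel();return l,pts
# top: white strip peak
a,b=(197.5,249.4),(258.1,227.5)
l,p=peaks("pics/top0.png",a,b,3,lambda v:v)
r=np.abs((p-l[2:])@np.array([-l[1],l[0]]));print("top line",l,"res",np.median(r))
A,B=[plane("top",l[2:]+l[:2]*(np.array(e)-l[2:]).dot(l[:2]),.14) for e in(a,b)]
v=B-A;print("z=.14 ends",A.round(4),B.round(4),np.linalg.norm(v),np.degrees(np.arctan2(-v[0],v[1]*1))," mid",(A+B)/2)
# profile sample mid
g=cv2.cvtColor(cv2.imread("pics/top0.png"),cv2.COLOR_BGR2GRAY);print(g[228:248,228].tolist())
s=cv2.imread("pics/scene0.png");print("scene col 271 rows 258-285",s[258:285,271].tolist())
print("pred top edge at col271 front/back", [proj("scene",(A+B)/2+np.array([np.cos(.353),np.sin(.353),0])*d).round(1) for d in(-.002,.002)])
# card silhouette vertical ends in scene
print("row 270",s[270,262:305].tolist())
E
```

```text
tip mid exp [413.42217631 153.77771329] pin [416.28806171 138.90397172]
top line [  0.9389766  -0.343981  226.70781   237.61128  ] res 0.09242296
z=.14 ends [0.4308 0.3155 0.14  ] [0.4894 0.1545 0.14  ] 0.17127010111132304 -160.0166642959967  mid [0.46011367 0.23500164 0.14      ]
[146, 147, 142, 142, 140, 128, 109, 101, 102, 111, 102, 79, 60, 57, 60, 61, 56, 55, 65, 80]
scene col 271 rows 258-285 [[203, 204, 196], [203, 204, 196], [203, 204, 196], [203, 204, 196], [203, 204, 195], [203, 204, 195], [203, 204, 196], [203, 204, 196], [190, 194, 192], [195, 194, 190], [195, 200, 195], [144, 152, 152], [81, 88, 95], [82, 89, 97], [83, 89, 98], [82, 89, 97], [82, 89, 97], [85, 84, 87], [83, 72, 73], [79, 48, 30], [72, 38, 17], [72, 38, 16], [72, 38, 18], [77, 63, 60], [81, 83, 88], [77, 82, 89], [80, 86, 92]]
pred top edge at col271 front/back [array([273.4, 264.1]), array([271.8, 263.3])]
row 270 [[203, 204, 196], [203, 204, 195], [203, 204, 196], [203, 204, 196], [203, 204, 196], [190, 192, 185], [193, 193, 186], [201, 201, 194], [150, 153, 151], [81, 88, 95], [82, 89, 97], [82, 89, 97], [82, 89, 97], [82, 88, 96], [85, 78, 78], [80, 54, 43], [73, 39, 18], [73, 38, 16], [74, 47, 32], [79, 75, 77], [82, 89, 96], [81, 88, 94], [82, 88, 95], [86, 93, 99], [82, 87, 93], [79, 85, 91], [74, 79, 83], [70, 76, 80], [78, 86, 92], [81, 88, 94], [81, 88, 94], [86, 92, 99], [82, 88, 94], [78, 84, 91], [74, 79, 86], [95, 100, 104], [167, 172, 167], [200, 204, 196], [199, 204, 195], [200, 204, 195], [201, 204, 196], [203, 204, 196], [203, 204, 195]]
```

Emit:
step_arm:
  deltas:
    - [0.15, 0.03, 0, 0]
    - [0.4, 0.07, 0, 0]
    - [0.65, 0.12, 0, 0]
    - [0.85, 0.15, 0, 0]
    - [1.0, 0.18, 0, 0]

```text
time_s: 16.8
tool_pos: [0.4769, -0.1075, 0.2804]
orientation: [-0.0, 0.615, 0.788, -0.0]
force: [0.6, -0.5, -0.3]
gripper_width: 0.0216
grasp_force: 44.1
```

Emit:
step_arm:
  deltas:
    - [0.2, 0.04, 0, 0]
    - [0.4, 0.07, 0, 0]
    - [0.6, 0.11, 0, 0]
    - [0.8, 0.14, 0, 0]
    - [1.0, 0.18, 0, 0]

```text
time_s: 17.42
tool_pos: [0.4703, -0.0069, 0.2806]
orientation: [-0.0, 0.616, 0.788, -0.0]
force: [-0.2, -0.2, 0.3]
gripper_width: 0.0217
grasp_force: 44.1
```

Emit:
step_arm:
  deltas:
    - [0.2, 0.04, 0, 0]
    - [0.4, 0.07, 0, 0]
    - [0.6, 0.11, 0, 0]
    - [0.8, 0.14, 0, 0]
    - [1.0, 0.18, 0, 0]

```text
time_s: 18.05
tool_pos: [0.4636, 0.0945, 0.2806]
orientation: [0.0, 0.616, 0.788, -0.0]
force: [0.6, 0.5, -0.6]
gripper_width: 0.022
grasp_force: 44.1
```

```bash
python3 - <<'E'
from h import *
go(.4568,.2364,.24,110)
E
```

```text
t 18.05 pos [0.4636 0.0945 0.2806] psi 103.97 tilt [-0. -0. -1.] | delta [1.394 0.277 0.406] turn -0.05 w 0.022 g 44.07432496547699 F [ 0.6  0.5 -0.6] q [ 0.23  0.15 -0.62  1.94  0.1   1.08 -0.18]
```

Emit:
step_arm:
  deltas:
    - [0.2, 0.04, 0, -0.01]
    - [0.4, 0.08, 0, -0.03]
    - [0.6, 0.12, 0, -0.05]
    - [0.8, 0.16, 0, -0.05]
    - [1.0, 0.2, 0, -0.05]

```text
time_s: 18.68
tool_pos: [0.459, 0.1969, 0.2807]
orientation: [-0.0, 0.573, 0.82, 0.0]
force: [-1.0, -0.6, -1.0]
gripper_width: 0.0217
grasp_force: 44.1
```

Emit:
step_arm:
  deltas:
    - [0.15, 0.02, 0, 0]
    - [0.3, 0.05, 0, 0]
    - [0.39, 0.04, 0, 0]
    - [0.39, 0.04, 0.2, 0]
    - [0.39, 0.04, 0.35, 0]
    - [0.39, 0.04, 0.4, 0]
    - [0.39, 0.04, 0.4, 0]

```text
time_s: 19.55
tool_pos: [0.4495, 0.2334, 0.2406]
orientation: [-0.0, 0.574, 0.819, -0.0]
force: [0.0, 0.1, -1.1]
gripper_width: 0.0218
grasp_force: 44.1
```

```bash
python3 - <<'E'
from h import *
go(.4568,.2364,.19,110)
s=viewer.snapshot("scene")[:,:,::-1];t=viewer.snapshot("top")[:,:,::-1];cv2.imwrite("pics/scene7.png",s);cv2.imwrite("pics/top7.png",t)
A=np.zeros((600,800,3),np.uint8);A[:,:400]=cv2.resize(s[205:325,225:305],(400,600),interpolation=cv2.INTER_CUBIC);A[:400,400:]=cv2.resize(t[180:280,180:280],None,fx=4,fy=4,interpolation=cv2.INTER_CUBIC);cv2.imwrite("pics/c7.png",A)
E
```

```text
t 19.55 pos [0.4495 0.2334 0.2406] psi 109.98 tilt [-0.001 -0.    -1.   ] | delta [0.003 0.079 0.506] turn -0.0 w 0.0218 g 44.076926708221436 F [ 0.   0.1 -1.1] q [-0.    0.28 -0.7   1.92  0.21  1.02 -0.45]
```

View pics/c7.png

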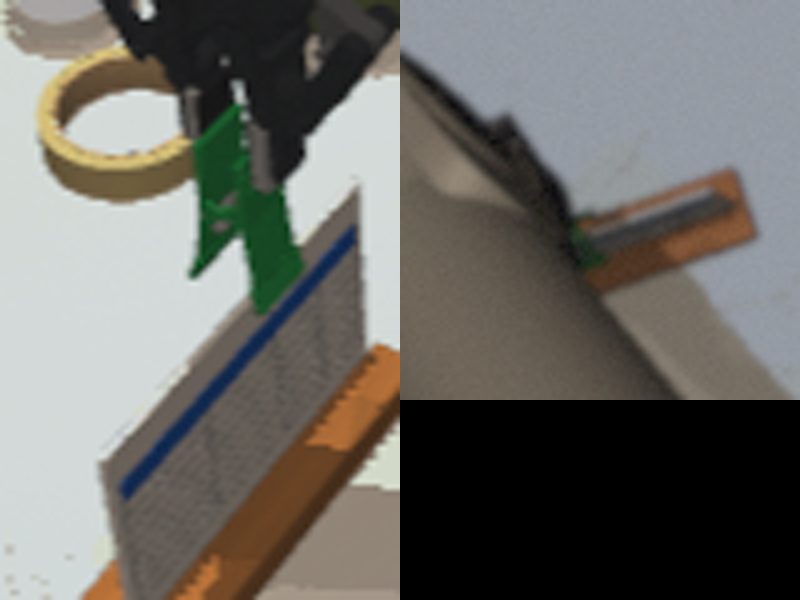

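The scene crop shows the near jaw's tip corners at full-image (277.4,267.4) and (285.6,259), and the far jaw's tip at (264,260.4). Both are above the card edge, and in this picture the far jaw is on the far side. That was my tenth viewed picture, so the rest goes by numbers.

```bash
python3 - <<'E'
from h import *
n=np.array([.94,.342,0]);e=np.array([-.342,.94,0])
T=np.array([.4495,.2334,0]);print("TCP n,e",T@n,T@e)
for z in(.155,.16,.165,.17,.175,.18):
    P=[plane("scene",p,z) for p in((277.4,267.4),(285.6,259),(264,260.4))]
    print(z,[(round(float(p@n),4),round(float(p@e),4)) for p in P])
print("card scene, z=.14/.135: front(271,269), back(271,266)")
for z in(.14,.135,.13): print(z,[(round(float(plane("scene",p,z)@n),4)) for p in((271,269),(271,266))],"top",[round(float(plane("top",(226.7,237.6),z)@n),4)])
# card ends along e: scene silhouettes at rows, and tape roll check of camera biases: lid handle now at known place
s=cv2.imread("pics/scene3.png");t=cv2.imread("pics/top7.png")
for nme,im,box in(("scene",s,(290,200,400,300)),("scene",cv2.imread("pics/scene7.png"),(290,200,400,300)),("top",t,(290,200,345,270))):
    for c in blobs(im.max(2)<60,box,15)[:2]: print(nme,cv2.minAreaRect(c))
print("handle exp",proj("scene",[.480,-.0012,.034]),proj("top",[.480,-.0012,.034]))
E
```

```text
TCP n,e 0.5023527999999999 0.06566699999999998
0.155 [(0.4905, 0.0759), (0.4893, 0.0491), (0.5246, 0.0755)]
0.16 [(0.4878, 0.0791), (0.4866, 0.0526), (0.5216, 0.0787)]
0.165 [(0.4851, 0.0823), (0.4839, 0.056), (0.5186, 0.0819)]
0.17 [(0.4823, 0.0855), (0.4812, 0.0594), (0.5156, 0.0851)]
0.175 [(0.4796, 0.0887), (0.4785, 0.0628), (0.5126, 0.0883)]
0.18 [(0.4769, 0.0919), (0.4757, 0.0663), (0.5096, 0.0915)]
card scene, z=.14/.135: front(271,269), back(271,266)
0.14 [0.5073, 0.5121] top [0.5129]
0.135 [0.5101, 0.5149] top [0.5136]
0.13 [0.5129, 0.5177] top [0.5144]
scene ((301.7353210449219, 206.44119262695312), (8.48874568939209, 24.98116683959961), 75.96376037597656)
scene ((347.69097900390625, 244.4978790283203), (6.158144950866699, 26.073848724365234), 58.392494201660156)
scene ((296.9696350097656, 208.92266845703125), (14.271247863769531, 34.71183776855469), 41.987213134765625)
scene ((347.8235168457031, 244.7058563232422), (5.487954139709473, 26.067785263061523), 59.036251068115234)
top ((315.0, 233.0), (2.0, 22.0), 90.0)
handle exp [348.59369199 242.06449792] [315.82495158 232.62571382]
```

```bash
python3 - <<'E'
from h import *
n=np.array([.94,.342,0]);e=np.array([-.342,.94,0])
def zat(p,v,val,sh=0):  # height where ray crosses plane v.x=val
    o,d=ray("scene",(p[0],p[1]-sh));k=(val-o@v)/(d@v);P=o+k*d;return np.round([P@n,P@e,P[2]],4).tolist()
for sh in(0,1,2):
    print("shift",sh)
    print(" far handle end corners by e:",zat((264,234),e,.0807,sh),zat((272.6,226.6),e,.0507,sh))
    print(" pin by e/n:",zat((269.4,250),e,.0807,sh),zat((269.4,250),n,.5024,sh))
    print(" near tip corners by e:",zat((277.4,267.4),e,.0807,sh),zat((285.6,259),e,.0507,sh)," far tip",zat((264,260.4),e,.0807,sh))
    print(" right pad bottom by n",zat((279,243),n,.5024-.0125,sh)," card front edge by n .510",zat((271,269),n,.510,sh))
im=cv2.imread("pics/scene7.png").astype(int);g=im[...,1]-np.maximum(im[...,0],im[...,2]);
for y in range(222,270,1):
    xs=np.nonzero(g[y,255:295]>15)[0]+255;print(y,(xs.min(),xs.max(),len(xs)) if len(xs) else "",end="; ")
E
```

```text
shift 0
 far handle end corners by e: [0.5113, 0.0807, 0.2432] [0.5143, 0.0507, 0.2361]
 pin by e/n: [0.5023, 0.0807, 0.2042] [0.5024, 0.0806, 0.204]
 near tip corners by e: [0.4864, 0.0807, 0.1625] [0.4881, 0.0507, 0.1573]  far tip [0.5197, 0.0807, 0.1631]
 right pad bottom by n [0.4899, 0.0651, 0.2167]  card front edge by n .510 [0.51, 0.0735, 0.1352]
shift 1
 far handle end corners by e: [0.511, 0.0807, 0.246] [0.514, 0.0507, 0.239]
 pin by e/n: [0.5021, 0.0807, 0.2072] [0.5024, 0.0803, 0.2066]
 near tip corners by e: [0.4862, 0.0807, 0.1657] [0.4879, 0.0507, 0.1605]  far tip [0.5193, 0.0807, 0.1664]
 right pad bottom by n [0.4899, 0.0649, 0.2193]  card front edge by n .510 [0.51, 0.0732, 0.138]
shift 2
 far handle end corners by e: [0.5108, 0.0807, 0.2488] [0.5138, 0.0507, 0.2418]
 pin by e/n: [0.5018, 0.0807, 0.2102] [0.5024, 0.08, 0.2091]
 near tip corners by e: [0.4859, 0.0807, 0.1689] [0.4877, 0.0507, 0.1636]  far tip [0.519, 0.0807, 0.1696]
 right pad bottom by n [0.4899, 0.0646, 0.2218]  card front edge by n .510 [0.51, 0.0729, 0.1408]
222 ; 223 ; 224 ; 225 ; 226 (np.int64(
[... 963 characters left out ...]
nt64(282), 14); 251 (np.int64(265), np.int64(282), 16); 252 (np.int64(265), np.int64(283), 18); 253 (np.int64(265), np.int64(283), 16); 254 (np.int64(265), np.int64(284), 16); 255 (np.int64(265), np.int64(284), 15); 256 (np.int64(264), np.int64(284), 15); 257 (np.int64(264), np.int64(285), 14); 258 (np.int64(264), np.int64(285), 13); 259 (np.int64(263), np.int64(285), 13); 260 (np.int64(263), np.int64(284), 11); 261 (np.int64(275), np.int64(283), 9); 262 (np.int64(275), np.int64(282), 8); 263 (np.int64(275), np.int64(281), 7); 264 (np.int64(275), np.int64(280), 6); 265 (np.int64(276), np.int64(279), 4); 266 (np.int64(276), np.int64(278), 3); 267 (np.int64(276), np.int64(278), 3); 268 ; 269 ;
```

The clip sits about 8 mm lower in the grip than nominal, so the tips are about 75 mm below the TCP and the jaw gap is about 30 mm. The card lies about 6.5 mm further along tool y. I'll shift first, then descend.

Emit:
step_arm:
  deltas:
    - [0, 0.03, 0, 0]
    - [0, 0.065, 0, 0]
    - [0, 0.065, 0, 0]
    - [0, 0.065, 0.08, 0]
    - [0, 0.065, 0.16, 0]
    - [0, 0.065, 0.2, 0]
    - [0, 0.065, 0.2, 0]

```text
time_s: 20.52
tool_pos: [0.4553, 0.2358, 0.2203]
orientation: [-0.0, 0.574, 0.819, -0.0]
force: [-0.0, -0.1, -0.1]
gripper_width: 0.0218
grasp_force: 44.1
```

Emit:
step_arm:
  deltas:
    - [0, 0, 0.05, 0]
    - [0, 0, 0.1, 0]
    - [0, 0, 0.15, 0]
    - [0, 0, 0.2, 0]
    - [0, 0, 0.23, 0]
    - [0, 0, 0.23, 0]

```text
time_s: 21.28
tool_pos: [0.4555, 0.2358, 0.1976]
orientation: [-0.0, 0.574, 0.819, -0.0]
force: [-0.8, 1.0, -0.8]
gripper_width: 0.022
grasp_force: 44.1
```

```bash
python3 - <<'E'
from h import *
go(.4568,.2364,.197,110)
s=viewer.snapshot("scene")[:,:,::-1];t=viewer.snapshot("top")[:,:,::-1];cv2.imwrite("pics/scene8.png",s);cv2.imwrite("pics/top8.png",t)
im=s.astype(int)
print("scene green/blue/bright map")
h=cv2.cvtColor(np.ascontiguousarray(s),cv2.COLOR_BGR2HSV)
for y in range(232,294):
    r=""
    for x in range(244,300):
        b,g,rr=im[y,x]
        r+= "G" if g-max(b,rr)>15 else "B" if b-rr>25 else "O" if rr-b>40 else "#" if max(b,g,rr)<75 else "+" if max(b,g,rr)<130 else "-" if max(b,g,rr)<175 else "."
    print(y,r)
E
```

```text
t 21.275 pos [0.4555 0.2358 0.1976] psi 110.0 tilt [-0. -0. -1.] | delta [0.001 0.014 0.005] turn -0.0 w 0.022 g 44.07667100429535 F [-0.8  1.  -0.8] q [-0.03  0.34 -0.68  1.95  0.26  0.94 -0.49]
scene green/blue/bright map
232 ........-+..+###########################--+###########..
233 .............+##########################+--##########...
234 ............OO##########################+..+########-...
235 O......-..OOOO###########################++########+....
236 OOOOOOOOOOOOOO+###################################+.....
237 OOOOOOOOOOOOOO+###########+++#####################......
238 OOOOOOOOOOOOOOO+#+++######+++####################-......
239 OOOOOOOOOOOOOOO+#++########--###################-.......
240 OOOOOOOOOOOOOOO+#++#######GGG##################-........
241 OOOOOOOOOOOOOOO+##+######GGG+#################-.........
242 OOOOOOOOOOOOOOO+##+#####GGGG++###############-......-...
243 OOOOOOOOOOOOO+--+#+####GGGGG++##############-......--...
244 ++OOOOOOO+--....-#+###GGGGGGG##############+......-++...
245 ...-----.........++##GGGGGGG#++###########+......-+++...
246 .................+
[... 2205 characters left out ...]
++++++++++++++++++++++OOOOOOO
283 ..............-++++++BBBBB++++++++++++++++++++++OOOOOOOO
284 ..............++++++BBBBB++++++++++++++++++++++OOOOOOOOO
285 ............-+++++++BBBB++++++++++++++++++++++OOOOOOOOOO
286 ............+++++++BBBB+++++++++++++++++++++++OOOOOOOOOO
287 ...........-++++++BBBB+++++++++++++++++++++++OOOOOOOOOOO
288 ..........-++++++BBBB+++++++++++++++++++++++OOOOOOOOOOOO
289 .........-++++++BBBB+++++++++++++++++++++++OOOOOOOOOOOOO
290 ........-++++++BBBB+++++++++++++++++++++++OOOOOOOOOOOOOO
291 .......-++++++BBBBB++++++++++++++++++++++OOOOOOOOOOOOOOO
292 ......-++++++BBBBB+++++++++++++++++++++++OOOOOOOOOOOOOOO
293 .....-++++++BBBBB+++++++++++++++++++++++OOOOOOOOOOOOOOOO
```

```bash
python3 - <<'E'
from h import *
n=np.array([.94,.342,0]);e=np.array([-.342,.94,0])
def zat(p,v,val,sh=0):
    o,d=ray("scene",(p[0],p[1]-sh));k=(val-o@v)/(d@v);P=o+k*d;return np.round([P@n,P@e,P[2]],4).tolist()
T=np.array([.4555,.2358,0]);print("TCP",T@n,T@e)
for sh in(0,1,2):
    print(sh,"far tip",zat((262.3,272.5),e,.0809,sh),"near",zat((275.5,280.8),e,.0809,sh),zat((284.3,271.5),e,.0509,sh),"pin",zat((269.5,263.5),e,.0809,sh))
    print("   card front/back at z=.14",[round(float(plane("scene",(271,y-sh),.14)@n),4) for y in(268.9,266)])
    print("   card ends e:",[round(float(plane("scene",(p[0],p[1]-sh),.14)@e),4) for p in((245.5,298),(296.7,242))])
E
```

```text
TCP 0.5088136 0.06587099999999996
0 far tip [0.5285, 0.0809, 0.1195] near [0.4947, 0.0809, 0.1147] [0.4938, 0.0509, 0.114] pin [0.5058, 0.0809, 0.1624]
   card front/back at z=.14 [0.5075, 0.5121]
   card ends e: [0.1591, -0.0139]
1 far tip [0.5282, 0.0809, 0.123] near [0.4945, 0.0809, 0.1182] [0.4936, 0.0509, 0.1174] pin [0.5055, 0.0809, 0.1657]
   card front/back at z=.14 [0.509, 0.5137]
   card ends e: [0.1573, -0.0164]
2 far tip [0.5278, 0.0809, 0.1265] near [0.4942, 0.0809, 0.1217] [0.4934, 0.0509, 0.1208] pin [0.5052, 0.0809, 0.1689]
   card front/back at z=.14 [0.5106, 0.5153]
   card ends e: [0.1555, -0.0189]
```

Both jaws straddle the card. The tips are about 17–20 mm below its edge, the clip is centred to within 2–3 mm, there is no contact force, and the card edge pixels haven't moved. Handing in.

```bash
python3 -c "
from station import ticket
print(ticket.job_done())"
```

```text
the job is handed in; nothing more can be done
None
```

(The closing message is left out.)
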